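# Clamp a freshly glued tip box and hold the squeeze

### The job

The broken end wall of the blue pipette tip box has just been glued back on: stand the box on the bench lengthwise between the jaws of the one-hand bar clamp and let go of it. Then pump the orange trigger, and work the clamp by its trigger only, until the sliding jaw has closed on the box and the box sits squarely between both pads; finish while still holding the trigger squeezed, so that the joint stays firmly pressed but the thin box is not crushed. Leave everything else on the bench alone.

Things in the scene. Friction and masses are not known exactly. Their poses are not given: they have to be found in the camera images.
- clamp: One-hand bar clamp on its side, fixed to the bench, 20 to 60 mm above it (mid-plane 38 mm). Origin on the bench under the bar, +x from handle to jaws, +y along the bar to the sliding jaw. In mm: housing x -31..41, y -37..29; black handle x -129..-31, y -29..-11, z 25..51; bar x -8..8 through the housing; foot on the bench x -52..44, y -50..26; fixed jaw x 37..103, its pad's face at y = 30.
- jaw_seat (a point): Point on the bench straight below the face of the fixed jaw's pad, 66 mm from the bar's middle line; axes as the clamp's. A well placed box has its middle on the line from here along +y, at least 39 mm (half its length) away. Both pads reach from x = 42 to 96 mm in the clamp's frame and from 23 to 53 mm above the bench.
- clamp_bar: The toothed steel bar with the black sliding jaw at its +y end (axes as the clamp's). The jaw is a black arm along x, 20 mm thick, its orange pad (12 mm) towards the fixed jaw. Not to be pushed by the robot.
- jaw_slide (a joint): How far the bar and the sliding jaw have come in (m). Free space between the pads' faces = 0.114 m minus this. Starts at 0 to 0.016. A full squeeze of the trigger brings the jaw in by about 8 mm (teeth of 4 mm pitch), and it stays there while the trigger springs back.
- jaw_pad (a joint): How far the soft rubber pad of the sliding jaw is compressed (m): 0 when it touches nothing, and it presses the box with 8 N per mm. The glued joint wants 10 to 34 N (1.3 to 4.2 mm, best about 2.5); beyond 38 N (4.7 mm) the thin box cracks.
- trigger (a joint): Angle of the trigger: 0 sprung out, 0.222 rad squeezed to its stop; its spring returns it. Vertical pivot at x = 24, y = 11 mm in the clamp's frame; the tip moves to -y, towards the handle. Idle, pumping takes up to 8.5 N at trigger_grip. Once the jaw has met the box, pushing there with 9, 14 or 20 N presses it with about 16, 23 or 31 N. Let go, at most 8 N stay on the box: keep it squeezed.
- trigger_grip (a point): Point on the outer (+y) face of the orange trigger, 99 mm from its pivot, 38 mm above the bench. The trigger is 8 mm thick, 26 mm high and straight from 58 to 138 mm from its pivot, with a small hump at its tip. In the clamp's frame this point is at x = -75, y = 26 mm at rest and y = 4 mm squeezed.
- handle_grip (a point): Point on the back (-y) face of the handle opposite to trigger_grip (clamp frame -75, -29, 38 mm). From this face to the trigger's outer face: 55 mm at rest, 33 mm fully squeezed. The handle does not move.
- tip_box: The blue pipette tip box with a white top with dark holes, and a paler end wall with a white glue line. 54 mm (its x) by 78 mm (its y) by 54 mm high, 0.14 kg; origin at the centre of its underside. It goes between the jaws with its 78 mm length along the bar (either end first).
- spare_box: A whole green tip box with yellow holes, same size and origin; a bystander, not to be used.
- box_lid: Clear tray-shaped lid of the blue box, 58 x 82 x 30 mm, lying open side up; bystander. Origin at the centre of its underside.
- marker_red: Black marker pen with red cap, 136 mm long, 16 mm thick; bystander. Origin under its middle, x along it.
- marker_orange: Blue marker pen with orange cap, 136 mm long, 16 mm thick; bystander. Origin under its middle, x along it.
- petri: Clear Petri dish, 95 mm across, 16 mm high; bystander. Origin at the centre of its underside.
- glue: Small white glue bottle with a yellow band, 28 mm across, 80 mm high; bystander. Origin at the centre of its underside.
- tube_rack: White rack with small capped tubes, 120 x 70 x 50 mm; bystander. Origin at the centre of its underside.
- pipette: Micropipette lying down, about 250 mm long (along its x), 28 mm high, with a blue plunger; bystander. Origin under its middle.
Things that resemble listed ones, but are neither listed nor needed, are in the scene too. Several things have the shape of the tip_box; the one meant has the colours described above.

How it is judged:
By the outcome, as a careful person would: the job done as asked, in the order asked, and still so for the second after the job is handed in, while the arm keeps its last pose, push and grip.
It also fails if it takes over 72 s, if anything falls off the work surface, if the arm or the gripper's body presses on something with over 40 N, if the wrist force passes 120 N, or if a joint passes its speed limit or range.

### The arm

A 6-joint arm with a two-finger parallel gripper is mounted at the origin on the work surface. World frame = base frame: x ahead of the robot, y to its left, z up, the work surface at z = 0. Lengths are in mm, angles in rad, forces in N, time in s.
With the tool pointing down it reaches from about 350 to 875 mm from the base axis. Payload 4.2 kg.
Tool frame: the origin (TCP) lies at the very end of the fingers, on their centre line; the grasp point (between the pads) lies 19 mm behind it; z points along the fingers, y is the direction in which the jaws open and shut (so a half turn about z gives the same grasp; the last joint's range is limited). The gripper opens to 85 mm and grips with 20 to 120 N. Pads are 22 mm wide; open, the fingers measure 114 mm over their backs; the gripper's body (76 mm by 85 mm) begins 54 mm behind the grasp point. The pads swing forward as they close: fully open they stand 13 mm farther back than shut.
Start: joints at [-1.052, 0.385, 0.008, 0, -1.194, -0.259], TCP at [160.571, -604, 231.312] pointing down, gripper open.
Joint ranges: [-3.14, 3.14], [-1.21, 2.06], [-1.07, 1.41], [-3.16, 2.05], [-2.99, -0.16], [-3.1, 3.1]. Speed limits (rad/s): [2.79, 2.79, 3.14, 3.14, 3.14, 3.14].

### API

Orientations are given as a unit quaternion [x, y, z, w].
In Python, from bench import arm gives the robot as it stands.
- The arm moves only by the tool apply_moves, never from a script. Its argument "plan" is one flat list of numbers, 5 for each row, row after row: the gripper's target within -1 to 1 (shut at 1, half-way at 0, fully open at -1), then the shift along the world's x, y, z in m, then the turn about the world's z in degrees. A call has 1 to 8 rows; each row is the pose to reach, as a shift and turn from the pose commanded when the call began; what a row does not reach only later rows make up. A row lasts 1/12 s, in which the tool goes at most 41.7 mm and 7.16 degrees, less where a joint would pass 70% of its speed; a pose out of reach is approached as far as the arm can. A call with a gripper value outside its range is refused whole. The fingers move at their own pace and stop on an object; the grip force is fixed at half the most. Time passes only in rows, so rows that repeat a pose let the fingers close. It gives the time, the measured TCP pose, the force and the opening at its end, in the units of the state.
- arm.read_state(): the state, without advancing time (a new reading comes with each control period).
- arm.get_image(name): name is "side" or "top"; returns a dict with "color" (420x560x3 uint8, red, green, blue), "range_z" (420x560 float32, mm along the optical axis (not along the pixel's ray), 0 where there is no reading), "camera_matrix" (3x3 intrinsics, pixels), "camera_from_world" (4x4, takes a point from world to camera coordinates). Camera axes: x right, y down, z forward; pixel columns grow to the right and rows downward; lengths in mm; the calibration is good to about 2 mm. A picture is of the moment at which its call begins.
- arm.job_done(): hands the job in, once; it reports no verdict.
The state is a dict: "clock": time; "joints": joint angles; "joint_vel": joint speeds; "joint_efforts": joint torques, N m; "position": TCP position; "ee_rot": TCP orientation; "contact_force": force on the tool from outside, world axes, zero at the start; "wrist_torque": the same for the moment, N m; "gripper_width": finger opening in mm.
Only numpy, scipy, OpenCV 4.12 (cv2) and the standard library are available. Lean on these libraries where they do the work, as an engineer would, in place of code of your own. Each camera call takes 0.05 s, during which the arm holds its last target.

## Working session

There is one attempt and no reset: what is moved stays moved. The work goes in short steps, Python scripts to look and compute and a tool call to move; the robot and the scene stay as the last step left them, time stands still between calls to the robot, and variables do not carry over. Pictures are saved under pics/ and viewed, and the job is handed in when it is done.

Besides the shell and the picture viewer there is one more tool, called after "Request:" by a JSON object that holds its "fn" and its "kwargs". apply_moves: Moves the arm, as the interface text tells. Its arguments: {"type":"object","properties":{"plan":{"type":"array","items":{"type":"number"}}},"required":["plan"]}

```bash
mkdir -p pics; ls
cat > h.py <<'E'
import numpy as np, cv2
from bench import arm
def grab(n,tag):
    d=arm.get_image(n); cv2.imwrite(f'pics/{tag}.png',cv2.cvtColor(d['color'],cv2.COLOR_RGB2BGR)); np.savez(f'{tag}.npz',**d); return d
def load(tag): return dict(np.load(f'{tag}.npz'))
def ray(d,u,v,z):
    K=d['camera_matrix'];T=d['camera_from_world'];R=T[:3,:3];t=T[:3,3]
    c=-R.T@t; r=R.T@np.linalg.inv(K)@np.array([u,v,1.]); s=(z-c[2])/r[2]; return c+s*r
def pts(d):
    K=d['camera_matrix'];T=d['camera_from_world'];Z=d['range_z'];v,u=np.indices(Z.shape)
    P=np.stack([(u-K[0,2])/K[0,0]*Z,(v-K[1,2])/K[1,1]*Z,Z],-1); return (P-T[:3,3])@T[:3,:3]
def proj(d,p):
    T=d['camera_from_world'];q=d['camera_matrix']@(T[:3,:3]@np.array(p,float)+T[:3,3]);return q[:2]/q[2]
E
python3 - <<'E'
from h import *
for n in ('side','top'):
    d=grab(n,n+'0'); T=d['camera_from_world']; print(n,-T[:3,:3].T@T[:3,3],d['camera_matrix'][0,0], T[:3,:3].round(2).tolist())
print(arm.read_state())
E
```

```text
pics
side [480.25042926 607.87164944 707.27413008] 385.0159251837346 [[-1.0, -0.05, -0.02], [-0.03, 0.74, -0.67], [0.05, -0.67, -0.74]]
top [ 361.00510869    8.06564333 1380.54484915] 534.2004299770974 [[-0.01, -1.0, 0.01], [-0.99, 0.01, -0.14], [0.14, -0.01, -0.99]]
{'clock': 0.1, 'joints': array([-1.05237668e+00,  3.85451551e-01,  6.78421875e-03, -4.39369169e-04,
       -1.19398776e+00, -2.58594594e-01]), 'joint_vel': array([ 9.31381144e-04, -5.06174831e-04,  1.49507714e-03,  1.40451744e-03,
        2.43178801e-03, -9.24440841e-05]), 'joint_efforts': array([-6.01793690e-04, -3.93317556e+01,  1.88928902e+01,  4.19795170e+00,
       -2.56423766e-03, -1.42535114e-06]), 'position': array([ 160.45559102, -603.5232365 ,  230.35578998]), 'ee_rot': array([-1.29467004e-01,  9.91583274e-01,  9.37474358e-04, -1.63078250e-04]), 'contact_force': array([ 0.12499786, -0.64953221,  0.08430958]), 'wrist_torque': array([ 0.04742043, -0.00894019,  0.02539047]), 'gripper_width': 85.36959720827815}
```

View pics/top0.png

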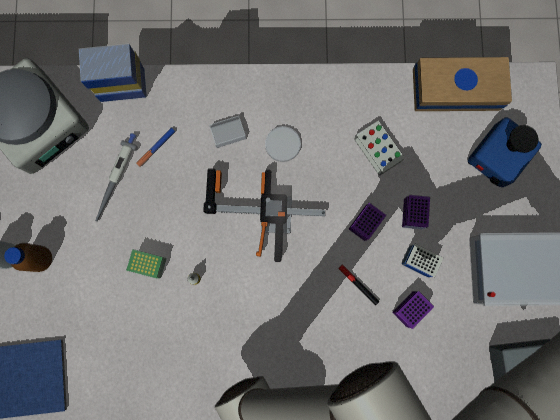

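View pics/side0.png

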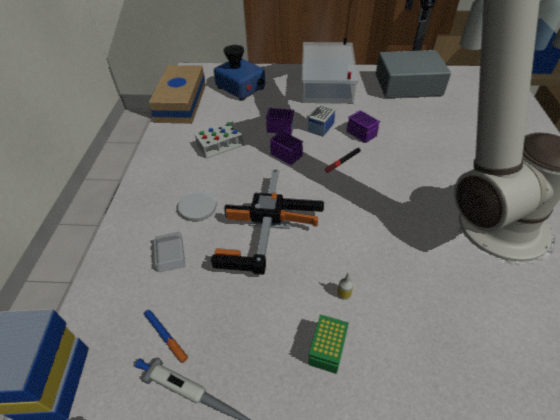

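The top view shows the blue box with white top at about (422,260). The clamp's bar runs along row 208, with the jaws pointing up, the sliding jaw at (212,190) and the trigger at (262,235). Next I measure both.

Run:
```python
from h import *
t=cv2.imread('pics/top0.png'); s=cv2.imread('pics/side0.png')
a=cv2.resize(t[150:290,190:350],None,fx=4.8,fy=4.2,interpolation=cv2.INTER_CUBIC)
a=cv2.resize(t[150:280,190:350],None,fx=4.6,fy=4.6,interpolation=cv2.INTER_CUBIC); cv2.imwrite('pics/topclamp.png',a)
a=cv2.resize(t[180:340,330:470],None,fx=3.75,fy=3.75,interpolation=cv2.INTER_CUBIC); cv2.imwrite('pics/topbox.png',a)
a=cv2.resize(s[160:290,190:350],None,fx=4.6,fy=4.6,interpolation=cv2.INTER_CUBIC); cv2.imwrite('pics/sideclamp.png',a)
d=load('top0');P=pts(d);hsv=cv2.cvtColor(t,cv2.COLOR_BGR2HSV)
# heights near box
m=np.zeros(t.shape[:2],bool); m[225:290,395:450]=1
m&=(abs(P[...,2]-54)<9)
n,l,st,c=cv2.connectedComponentsWithStats(m.astype(np.uint8))
i=1+np.argmax(st[1:,4]); pp=P[l==i]; print(st[i],pp.mean(0),np.median(pp[:,2]))
print('box rect',cv2.minAreaRect(pp[:,:2].astype(np.float32)))
# orange regions clamp
m=((hsv[...,0]>4)&(hsv[...,0]<16)&(hsv[...,1]>150)&(hsv[...,2]>90)).astype(np.uint8); m[:150]=0;m[290:]=0;m[:,:190]=0;m[:,350:]=0
n,l,st,c=cv2.connectedComponentsWithStats(m)
for k in range(1,n):
    if st[k,4]>8:
        r=cv2.minAreaRect(np.argwhere(l==k)[:,::-1].astype(np.float32)); q=ray(d,*r[0],50); print(st[k],r,q.round(1),np.median(P[l==k][:,2]))
# bar by height/gray
m=np.zeros(t.shape[:2],bool); m[150:290,190:350]=1
h=P[...,2]; print('max h',h[m].max())
```

```text
[406 244  37  33 685] [ 424.71487677 -377.90155974   54.42678793] 54.32782866354269
box rect ((424.8761291503906, -378.53826904296875), (78.6046142578125, 53.736141204833984), 62.95539093017578)
[215 170   5  22  90] ((217.0, 180.5), (21.0, 4.0), 90.0) [630.1 137.5  50. ] 53.02272842903794
[261 173   4  21  62] ((262.5, 183.0), (20.0, 3.0), 90.0) [622.7  22.2  50. ] 53.50941845664967
[278 212   7   4  22] ((281.0, 213.5), (3.0, 6.0), 90.0) [544.3 -23.8  50. ] 60.901951948061786
[256 222  11  34 107] ((261.1113586425781, 238.4248046875), (4.4971842765808105, 34.10893249511719), 10.954063415527344) [481.9  26.5  50. ] 50.585862726932184
max h 1380.5448491460747
```

View pics/topclamp.png

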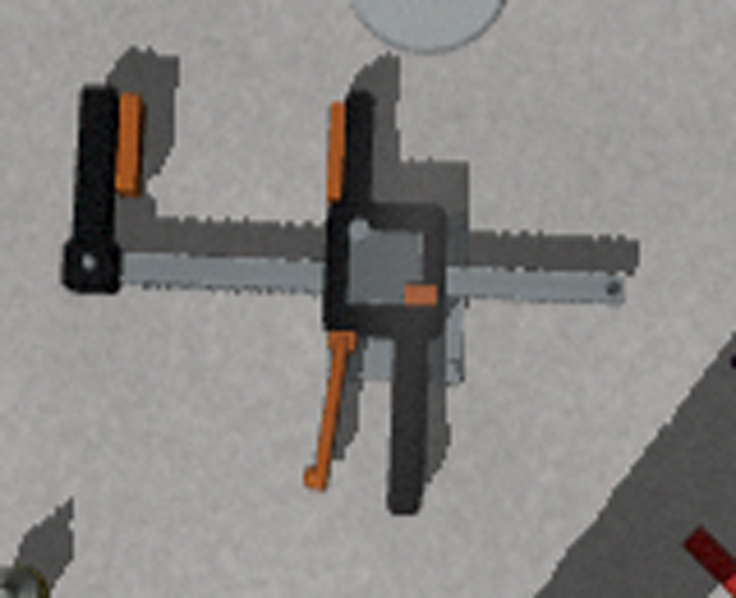

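View pics/topbox.png

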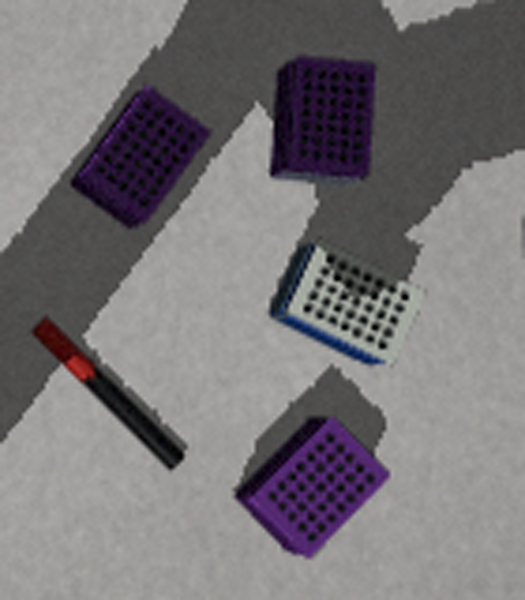

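View pics/sideclamp.png

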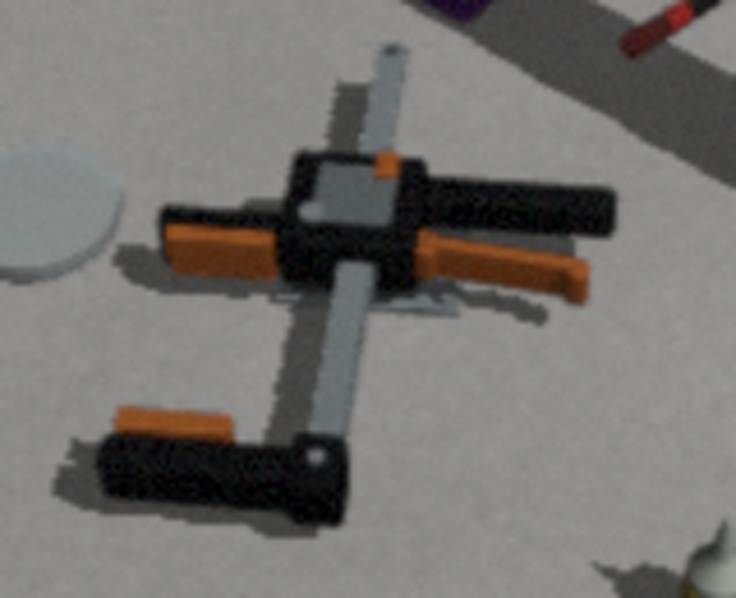

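Run:
```python
from h import *
d=load('top0');P=pts(d);h=P[...,2]
t=cv2.imread('pics/top0.png')
reg=np.zeros(h.shape,bool); reg[150:290,190:350]=1
# bar right part: cols 290..322
for (c0,c1,r0,r1) in [(290,322,200,220),(222,258,195,220)]:
    m=np.zeros(h.shape,bool); m[r0:r1,c0:c1]=1; m&=(h>25)&(h<70)
    q=P[m]; print('bar',len(q),q.mean(0).round(1),cv2.fitLine(q[:,:2].astype(np.float32),2,0,.01,.01).ravel().round(4))
    # column wise midline
m=reg&(h>25)&(h<70); 
cols=[c for c in list(range(222,257))+list(range(290,322))]
L=[]
for c in cols:
    q=P[:,c][m[:,c]]; q=q[(q[:,0]>535)&(q[:,0]<580)]
    if len(q)>1: L.append([(q[:,0].min()+q[:,0].max())/2,q[:,1].mean(),q[:,0].max()-q[:,0].min(),q[:,2].mean()])
L=np.array(L); k=np.polyfit(L[:,1],L[:,0],1); print('bar mid x=',k,'yaw deg',-np.degrees(np.arctan(k[0])),'width',L[:,2].mean(),'z',L[:,3].mean(), 'resid',np.std(L[:,0]-np.polyval(k,L[:,1])))
# handle
for nm,(r0,r1,c0,c1) in dict(handle=(226,258,272,286),fixjaw=(172,192,258,274),slidejaw=(172,200,205,222),housing=(195,222,258,290),trig=(224,258,254,270)).items():
    mm=np.zeros(h.shape,bool); mm[r0:r1,c0:c1]=1; mm&=(h>35)&(h<70)
    rows=[]
    for r in range(r0,r1):
        q=P[r][mm[r]]
        if len(q)>1: rows.append([q[:,0].mean(),q[:,1].min(),q[:,1].max()])
    rows=np.array(rows); ky=np.polyfit(rows[:,0],rows[:,1:].mean(1),1)
    print(nm,'rows',len(rows),'slope deg',np.degrees(np.arctan(ky[0])).round(2),'x',rows[:,0].min().round(1),rows[:,0].max().round(1),'ymin/max',rows[:,1].mean().round(1),rows[:,2].mean().round(1), 'z',np.median(P[mm][:,2]).round(1))
```

```text
bar 214 [549.8 -86.4  42.3] [ 5.240000e-02  9.986000e-01  5.498083e+02 -8.635410e+01]
bar 256 [557.8  81.4  41.9] [5.170000e-02 9.987000e-01 5.577917e+02 8.137330e+01]
bar mid x= [4.78747219e-02 5.53988413e+02] yaw deg -2.7409267286081964 width 15.049249366310018 z 42.119845100423426 resid 0.5924916388694412
handle rows 32 slope deg -2.84 x 435.3 512.9 ymin/max -24.8 -8.4 z 50.2
fixjaw rows 20 slope deg -2.49 x 601.6 650.7 ymin/max 3.2 24.8 z 52.7
slidejaw rows 28 slope deg -9.44 x 582.3 651.9 ymin/max 135.2 163.5 z 52.4
housing rows 27 slope deg -1.89 x 525.1 590.6 ymin/max -38.1 28.9 z 56.7
trig rows 32 slope deg -10.73 x 440.9 518.2 ymin/max 22.6 29.7 z 50.1
```

Request:
{"fn": "apply_moves", "kwargs": {"plan": [-0.7,0.03,0.026,0,7,-0.7,0.06,0.052,0,14,-0.7,0.09,0.078,0,21,-0.7,0.12,0.103,0,28,-0.7,0.15,0.129,0,35,-0.7,0.18,0.155,0,42,-0.7,0.21,0.18,-0.02,48,-0.7,0.24,0.205,-0.05,48]}}

```text
clock: 0.77
position: [397.3, -403.1, 189.0]
ee_rot: [-0.524, 0.852, -0.003, 0.001]
contact_force: [0.8, -0.7, -0.5]
gripper_width: 72.8
```

Request:
{"fn": "apply_moves", "kwargs": {"plan": [-0.7,0.024,0.021,-0.03,0,-0.7,0.024,0.021,-0.065,0,-0.7,0.024,0.021,-0.07,0,-0.7,0.024,0.021,-0.07,0]}}

```text
clock: 1.1
position: [417.0, -381.9, 114.7]
ee_rot: [-0.522, 0.853, 0.003, -0.002]
contact_force: [-0.6, -1.3, 0.4]
gripper_width: 72.9
```

Run:
```python
from h import *
from scipy.spatial.transform import Rotation as R
s=arm.read_state(); print(s['clock'],s['position'],s['gripper_width'],R.from_quat(s['ee_rot']).as_matrix().round(4).tolist())
grab('side','side1'); d=grab('top','top1')
```

```text
1.1 [ 416.96326021 -381.86700923  114.68811388] 72.90519626655582 [[-0.4552, -0.8904, -0.0063], [-0.8904, 0.4552, 0.0032], [0.0, 0.0071, -1.0]]
```

Run:
```python
from h import *
s=arm.read_state(); print(s['clock'],s['position'],s['joint_vel'].round(3))
a=cv2.imread('pics/side1.png')[90:190,230:410];b=cv2.imread('pics/top1.png')[210:310,350:490]
cv2.imwrite('pics/v1.png',np.hstack([cv2.resize(a,(480,300)),cv2.resize(b,(320,300))]))
```

```text
1.2 [ 418.89383566 -384.14400965  118.53671214] [-0.007 -0.027  0.022  0.     0.005 -0.001]
```

View pics/v1.png

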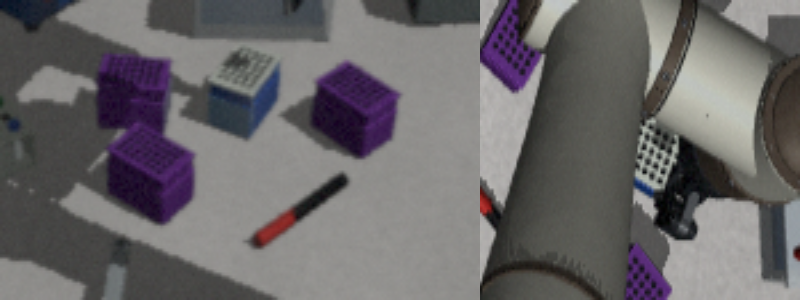

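View pics/side1.png

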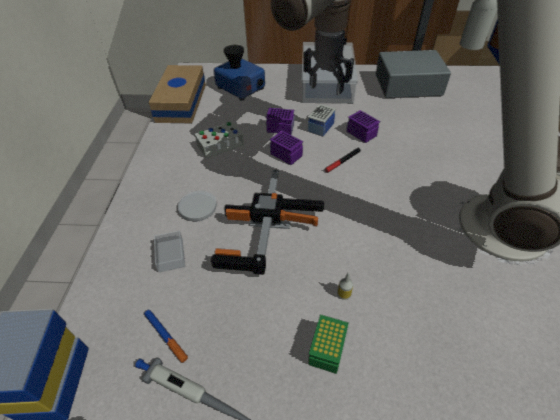

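View pics/top1.png

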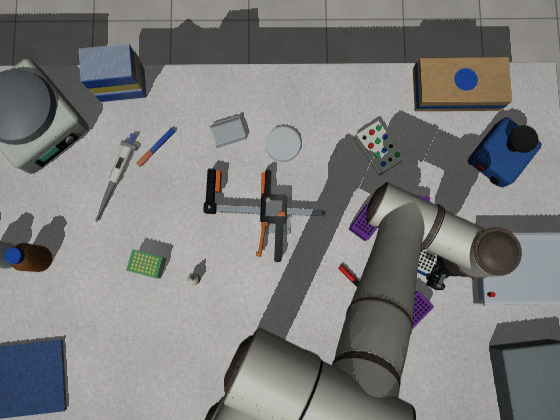

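Request:
{"fn": "apply_moves", "kwargs": {"plan": [-0.7,0.006,0.006,0,0,-0.7,0.006,0.006,-0.02,0,-0.7,0.006,0.006,-0.05,0,-0.7,0.006,0.006,-0.08,0,-0.7,0.006,0.006,-0.096,0,-0.7,0.006,0.006,-0.096,0,-0.7,0.006,0.006,-0.096,0,-0.7,0.006,0.006,-0.096,0]}}

```text
clock: 1.87
position: [426.2, -378.1, 23.5]
ee_rot: [-0.522, 0.853, -0.002, 0.001]
contact_force: [0.7, -1.2, 1.5]
gripper_width: 72.4
```

Run:
```python
from h import *
grab('side','side2')
s=arm.read_state(); print(s['clock'],s['position'],s['contact_force'])
a=cv2.imread('pics/side2.png')[60:180,230:410]
cv2.imwrite('pics/v2.png',cv2.resize(a,(720,480)))
```

```text
1.9167 [ 426.18625243 -378.06125905   23.62890271] [-1.13224913 -0.19967111 -0.20906481]
```

View pics/v2.png

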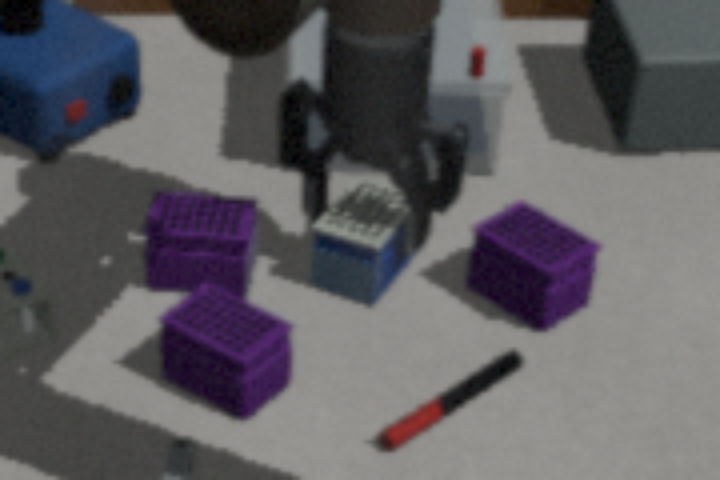

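The fingers straddle the blue box, which is at (360,250) in the crop, and nothing else touches. Closing now.

Request:
{"fn": "apply_moves", "kwargs": {"plan": [1,0,0,0,0,1,0,0,0,0,1,0,0,0,0,1,0,0,0,0,1,0,0,0,0,1,0,0,0,0,1,0,0,0,0,1,0,0,0,0]}}

```text
clock: 2.58
position: [425.7, -377.6, 23.2]
ee_rot: [-0.522, 0.853, -0.001, 0.001]
contact_force: [-0.6, 1.2, 7.1]
gripper_width: 53.2
```

Request:
{"fn": "apply_moves", "kwargs": {"plan": [1,0,0,0.02,0,1,0,0,0.05,0,1,0,0,0.08,0,1,0,0,0.11,0,1,0,0,0.12,0,1,0,0,0.12,0,1,0,0,0.12,0]}}

```text
clock: 3.17
position: [424.2, -376.5, 140.8]
ee_rot: [-0.521, 0.853, 0.0, 0.0]
contact_force: [-0.4, 0.2, -1.9]
gripper_width: 53.2
```

Run:
```python
from h import *
grab('side','side3')
s=arm.read_state(); print(s['clock'],s['position'],s['contact_force'],s['gripper_width'])
a=cv2.imread('pics/side3.png')[30:180,230:410]
cv2.imwrite('pics/v3.png',cv2.resize(a,(720,600)))
```

```text
3.2167 [ 423.5244554  -376.13931492  139.59235794] [-0.80517996 -0.15806228 -0.70543076] 52.927515696523265
```

View pics/v3.png

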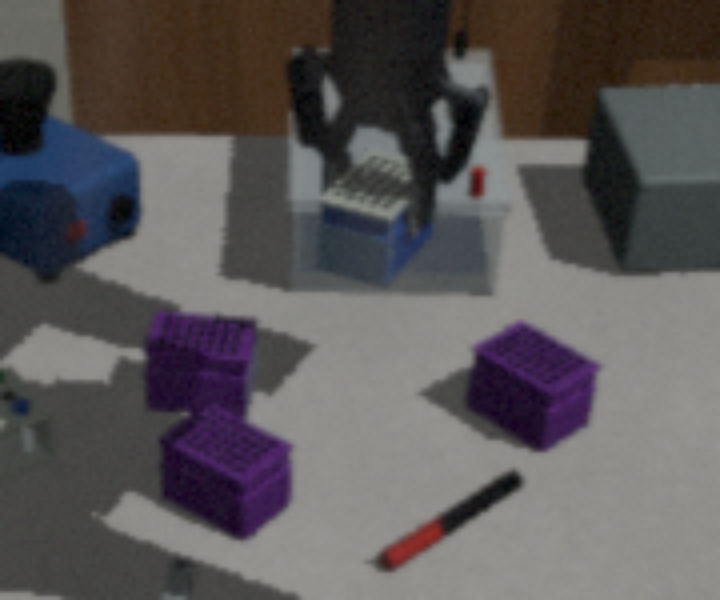

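Request:
{"fn": "apply_moves", "kwargs": {"plan": [1,0.014,0.032,0,3,1,0.028,0.064,0,6,1,0.042,0.096,0,9,1,0.056,0.128,0,12,1,0.07,0.16,0,15,1,0.084,0.192,0,18,1,0.1,0.224,0,20,1,0.1,0.224,0,20]}}

```text
clock: 3.88
position: [526.1, -148.5, 138.9]
ee_rot: [-0.664, 0.747, 0.001, -0.001]
contact_force: [0.4, -0.5, -1.5]
gripper_width: 52.8
```

Request:
{"fn": "apply_moves", "kwargs": {"plan": [1,0.014,0.032,0,1,1,0.028,0.064,0,2,1,0.042,0.096,0,3,1,0.056,0.128,0,4,1,0.07,0.16,0,4.2,1,0.084,0.192,0,4.2,1,0.098,0.22,0,4.2,1,0.098,0.22,0,4.2]}}

```text
clock: 4.55
position: [624.0, 71.3, 138.2]
ee_rot: [-0.691, 0.723, 0.0, -0.001]
contact_force: [0.3, 0.1, -1.2]
gripper_width: 53.2
```

Request:
{"fn": "apply_moves", "kwargs": {"plan": [1,0,0,0,0,1,0,0,0,0,1,0,0,0,0]}}

```text
clock: 4.8
position: [621.5, 65.8, 139.9]
ee_rot: [-0.688, 0.725, 0.001, -0.001]
contact_force: [0.4, -0.8, -1.3]
gripper_width: 53.0
```

Run:
```python
from h import *
from scipy.spatial.transform import Rotation as R
grab('side','side4');d=grab('top','top4')
s=arm.read_state(); print(s['clock'],s['position'],s['contact_force'],s['gripper_width'],R.from_quat(s['ee_rot']).as_matrix()[:,1])
a=cv2.imread('pics/side4.png')[100:300,180:380];b=cv2.imread('pics/top4.png')[150:290,190:330]
cv2.imwrite('pics/v4.png',np.hstack([cv2.resize(a,(400,400)),cv2.resize(b,(400,400))]))
```

```text
4.9 [621.91613575  65.67731934 140.74515211] [-0.12290049  0.07849498 -1.03081023] 52.84516288169655 [-0.99862129  0.05247836  0.00124149]
```

View pics/v4.png

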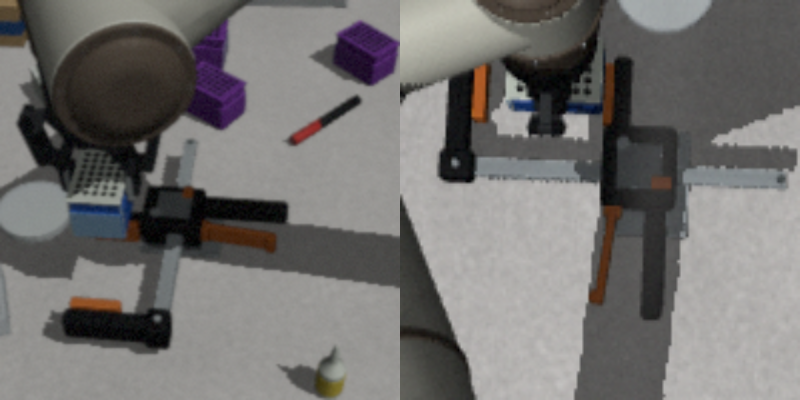

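Run:
```python
from h import *
d=load('top4');P=pts(d)
t=cv2.cvtColor(d['color'],cv2.COLOR_RGB2HSV)
m=(abs(P[...,2]-171)<12)&(P[...,0]>570)&(P[...,0]<650)&(P[...,1]>0)&(P[...,1]<150)
q=P[m]; print(len(q),np.median(q[:,2]))
for x0 in range(590,606,3):
    r=q[(q[:,0]>=x0)&(q[:,0]<x0+3)]
    if len(r)>3: print(x0,len(r),r[:,1].min(),r[:,1].max(),np.median(r[:,2]))
print('xmin',q[:,0].min())
# clamp refit: orange pad faces
T=lambda x,y:(553.2+.9988*x+.0488*y,-.5-.0488*x+.9988*y)
for n in('top0','side0'):
    dd=load(n)
    for p in [(42,30,53),(96,30,53),(42,30,23),(-75,26,51),(66,30,53)]:
        print(n,p,proj(dd,(*T(p[0],p[1]),p[2])).round(1))
```

```text
214 171.83056940609225
593 14 26.69769912173723 54.41571033249359 170.57179276785325
596 27 26.61113492497462 102.71852852947528 171.64856911603195
599 26 26.61344552204606 102.55971357471499 172.30205892840905
602 22 26.615507406614633 102.43422231681714 172.17893559189494
605 21 26.583200512512562 102.54275452695998 173.1639083995521
xmin 593.5775892530746
top0 (42, 30, 53) [260.5 193. ]
top0 (96, 30, 53) [261.4 172. ]
top0 (42, 30, 23) [260.7 195. ]
top0 (-75, 26, 51) [260.1 239.3]
top0 (66, 30, 53) [260.9 183.6]
side0 (42, 30, 53) [249.2 213.5]
side0 (96, 30, 53) [225.9 212. ]
side0 (42, 30, 23) [250.2 222.1]
side0 (-75, 26, 51) [300.5 216.2]
side0 (66, 30, 53) [238.8 212.9]
```

Request:
{"fn": "apply_moves", "kwargs": {"plan": [1,0.001,0.007,0,0,1,0.001,0.007,-0.02,0,1,0.001,0.007,-0.045,0,1,0.001,0.007,-0.07,0,1,0.001,0.007,-0.09,0,1,0.001,0.007,-0.105,0,1,0.001,0.007,-0.112,0,1,0.001,0.007,-0.112,0]}}

```text
clock: 5.57
position: [622.5, 73.5, 27.6]
ee_rot: [-0.689, 0.725, 0.001, -0.002]
contact_force: [0.6, 1.1, -0.7]
gripper_width: 52.9
```

Run:
```python
from h import *
grab('side','side5');d=grab('top','top5')
s=arm.read_state(); print(s['clock'],s['position'],s['contact_force'],s['gripper_width'])
a=cv2.imread('pics/side5.png')[160:300,180:320];b=cv2.imread('pics/top5.png')[150:270,190:310]
cv2.imwrite('pics/v5.png',np.hstack([cv2.resize(a,(400,400)),cv2.resize(b,(400,400))]))
P=pts(d);q=P[(abs(P[...,2]-59)<5)&(P[...,0]>590)&(P[...,0]<612)&(P[...,1]>31)&(P[...,1]<125)]
print(len(q),q.min(0),q.max(0))
```

```text
5.6667 [624.29082392  74.10474641  29.98592776] [ 0.13720406  0.98506088 -0.89551032] 52.9633761271821
101 [594.70188463  35.92092263  54.29019721] [611.54668311 111.37842635  63.97937589]
```

View pics/v5.png

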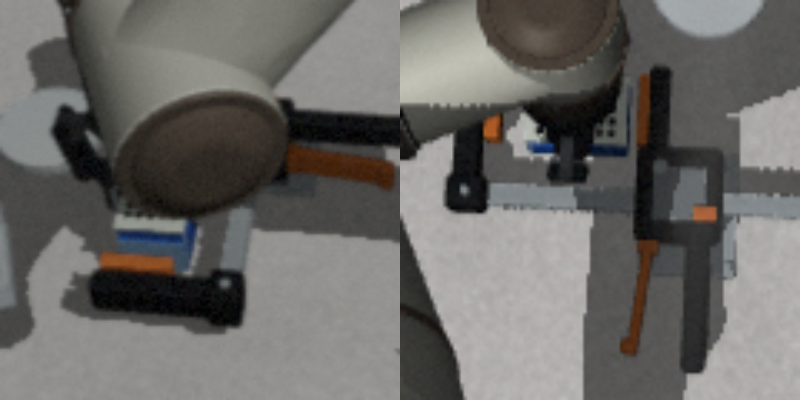

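Request:
{"fn": "apply_moves", "kwargs": {"plan": [1,-0.001,-0.003,-0.002,0,1,-0.001,-0.004,-0.004,0,1,-0.001,-0.004,-0.006,0,1,-0.001,-0.004,-0.006,0,1,-0.001,-0.004,-0.006,0,1,-0.001,-0.004,-0.006,0]}}

```text
clock: 6.17
position: [622.8, 70.1, 23.4]
ee_rot: [-0.689, 0.725, -0.0, 0.0]
contact_force: [0.6, -0.1, -1.5]
gripper_width: 53.5
```

Request:
{"fn": "apply_moves", "kwargs": {"plan": [1,0,0,-0.001,0,1,0,0,-0.001,0,1,0,0,-0.001,0]}}

```text
clock: 6.42
position: [622.8, 70.1, 23.2]
ee_rot: [-0.689, 0.725, -0.0, 0.0]
contact_force: [-2.4, -0.2, 6.0]
gripper_width: 53.3
```

Touching the bench. Opening partly now, because a full opening would reach the bar.

Request:
{"fn": "apply_moves", "kwargs": {"plan": [-0.5,0,0,0,0,-0.5,0,0,0,0,-0.5,0,0,0,0,-0.5,0,0,0,0,-0.5,0,0,0,0]}}

```text
clock: 6.83
position: [622.6, 70.0, 21.9]
ee_rot: [-0.689, 0.725, 0.0, -0.0]
contact_force: [-0.5, -1.1, 0.0]
gripper_width: 64.1
```

Request:
{"fn": "apply_moves", "kwargs": {"plan": [-0.5,0,0,0.01,0,-0.5,0,0,0.03,0,-0.5,0,0,0.06,0,-0.5,0,0,0.09,0,-0.5,0,0,0.12,0,-0.5,-0.04,0,0.13,0,-0.5,-0.08,0,0.13,0,-0.5,-0.08,0,0.13,0]}}

```text
clock: 7.5
position: [533.9, 68.2, 151.9]
ee_rot: [-0.689, 0.725, 0.003, -0.003]
contact_force: [-0.8, -0.0, -1.7]
gripper_width: 64.1
```

Run:
```python
from h import *
grab('side','side6');d=grab('top','top6')
s=arm.read_state(); print(s['clock'],s['position'],s['contact_force'],s['gripper_width'],s['joints'].round(2))
a=cv2.imread('pics/side6.png')[160:300,180:320];b=cv2.imread('pics/top6.png')[150:270,190:310]
cv2.imwrite('pics/v6.png',np.hstack([cv2.resize(a,(400,400)),cv2.resize(b,(400,400))]))
```

```text
7.6 [541.33727906  69.80134979 153.42673196] [1.23767017 0.15068602 0.37188084] 64.11117726991887 [ 0.43  0.32 -0.3   0.   -0.95 -0.48]
```

View pics/v6.png

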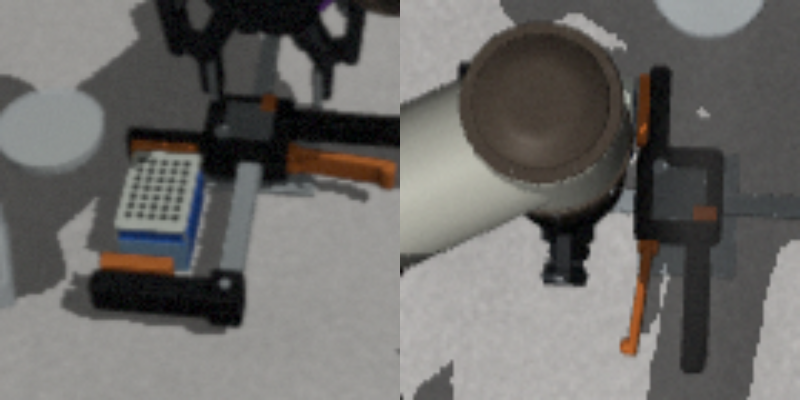

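The box stands free between the pads; in the side crop it is at (160,205), with the fixed pad above it and the sliding pad below. Next I go to the trigger with closed fingers, turned 15° so that one edge bears on it at the grip point.

Request:
{"fn": "apply_moves", "kwargs": {"plan": [1,-0.02,-0.004,0,5,1,-0.049,-0.011,0,10,1,-0.049,-0.011,-0.01,15,1,-0.049,-0.011,-0.03,15,1,-0.049,-0.011,-0.06,15,1,-0.049,-0.011,-0.09,15,1,-0.049,-0.011,-0.09,15,1,-0.049,-0.011,-0.09,15]}}

```text
clock: 8.27
position: [494.2, 58.9, 61.5]
ee_rot: [0.778, -0.629, -0.0, 0.001]
contact_force: [0.8, 0.1, 1.4]
gripper_width: 0.1
```

```bash
cat > look.py <<'E'
import sys
from h import *
k=sys.argv[1]
grab('side','side'+k);d=grab('top','top'+k)
s=arm.read_state(); print(s['clock'],s['position'].round(1),s['contact_force'].round(2),s['gripper_width'])
a=cv2.imread(f'pics/side{k}.png')[170:290,190:340];b=cv2.imread(f'pics/top{k}.png')[150:270,180:300]
cv2.imwrite(f'pics/v{k}.png',np.hstack([cv2.resize(a,(480,400)),cv2.resize(b,(320,400))]))
E
python3 look.py 7
```

```text
8.3667 [495.6  59.6  63.7] [0.68 0.46 0.03] -0.31778051420411785
```

View pics/v7.png

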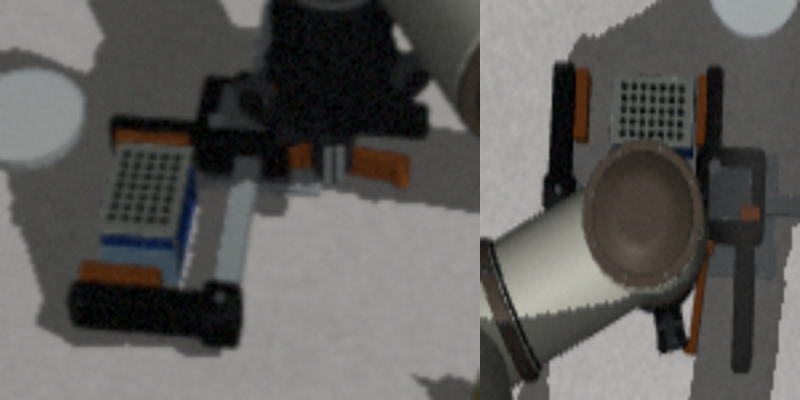

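Request:
{"fn": "apply_moves", "kwargs": {"plan": [1,-0.003,0,-0.02,0,1,-0.003,0,-0.033,0,1,-0.003,-0.003,-0.033,0,1,-0.003,-0.006,-0.033,0,1,-0.003,-0.006,-0.033,0,1,-0.003,-0.006,-0.033,0]}}

```text
clock: 8.87
position: [491.8, 53.3, 30.7]
ee_rot: [0.778, -0.629, 0.001, -0.001]
contact_force: [-0.4, 0.4, -0.5]
gripper_width: -0.1
```

Request:
{"fn": "apply_moves", "kwargs": {"plan": [1,0,-0.003,0,0,1,0,-0.006,0,0,1,0,-0.009,0,0,1,0,-0.012,0,0,1,0,-0.012,0,0,1,0,-0.012,0,0]}}

```text
clock: 9.37
position: [490.8, 41.2, 29.4]
ee_rot: [0.778, -0.629, 0.0, -0.0]
contact_force: [-1.0, 2.6, 1.1]
gripper_width: 0.4
```

Request:
{"fn": "apply_moves", "kwargs": {"plan": [1,0,-0.003,0,0,1,0,-0.006,0,0,1,0,-0.009,0,0,1,0,-0.012,0,0,1,0,-0.012,0,0,1,0,-0.012,0,0]}}

```text
clock: 9.87
position: [489.7, 29.5, 29.2]
ee_rot: [0.777, -0.629, -0.001, 0.0]
contact_force: [-4.4, 6.7, 3.2]
gripper_width: -0.4
```

```bash
python3 look.py 8
```

```text
9.9667 [489.8  29.6  29.1] [-3.56  6.37  2.16] 0.3478032017412516
```

View pics/v8.png

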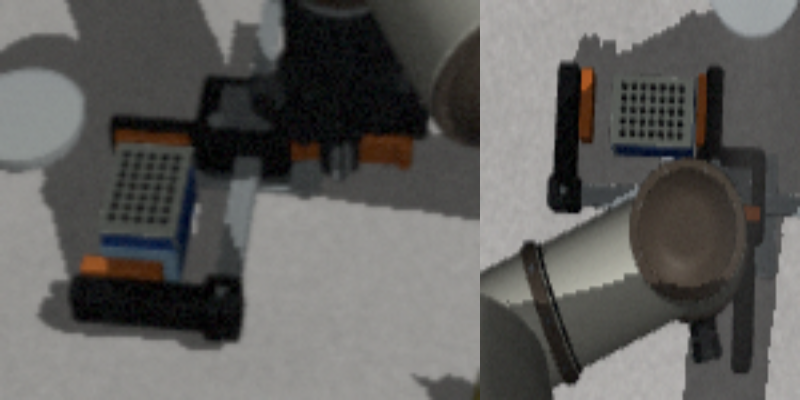

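Request:
{"fn": "apply_moves", "kwargs": {"plan": [1,0,-0.003,0,0,1,0,-0.006,0,0,1,0,-0.008,0,0,1,0,-0.008,0,0,1,0,-0.008,0,0]}}

```text
clock: 10.38
position: [489.5, 21.7, 29.1]
ee_rot: [0.777, -0.629, -0.001, 0.0]
contact_force: [-4.4, 6.8, 3.2]
gripper_width: 0.1
```

Request:
{"fn": "apply_moves", "kwargs": {"plan": [1,0,-0.001,0,0,1,0,-0.002,0,0,1,0,-0.002,0,0,1,0,-0.002,0,0]}}

```text
clock: 10.72
position: [489.5, 20.3, 29.2]
ee_rot: [0.777, -0.629, -0.001, 0.0]
contact_force: [-5.7, 10.6, 5.2]
gripper_width: -0.1
```

```bash
cat > jaw.py <<'E'
from h import *
def jaw(tag,z=52):
    d=load(tag); g=cv2.cvtColor(d['color'],cv2.COLOR_RGB2GRAY).astype(float)
    e=[]
    for r in range(176,192):
        row=g[r,196:225]
        m=np.where(row<55)[0]
        if len(m)==0: continue
        i=m[0]; 
        th=(np.median(g[r,196:203])+30)/2
        j=i
        while row[j-1]<th: j-=1
        # crossing between j-1 and j
        u=196+j-1+(row[j-1]-th)/(row[j-1]-row[j]+1e-9)
        w=ray(d,u,r,z); # clamp y
        rel=w[:2]-[553.2,-.5]; e.append(rel@[.0488,.9988])
    return np.median(e)-32, np.std(e), len(e)
def box(tag):
    d=load(tag);P=pts(d)
    q=(abs(P[...,2]-54)<6)&(P[...,0]>585)&(P[...,0]<660)&(P[...,1]>22)&(P[...,1]<128)
    hsv=cv2.cvtColor(d['color'],cv2.COLOR_RGB2HSV); q&=hsv[...,1]<130
    q=(cv2.morphologyEx(q.astype(np.uint8),cv2.MORPH_CLOSE,np.ones((5,5)))); n,l,s,c=cv2.connectedComponentsWithStats(q); i=1+np.argmax(s[1:,4])
    pp=P[(l==i)&(abs(P[...,2]-54)<6)]
    return cv2.minAreaRect(pp[:,:2].astype(np.float32))
if __name__=='__main__':
    import sys
    for t in sys.argv[1:]:
        print(t,'face y',jaw(t))
        try:
            b=box(t); rel=np.array(b[0])-[553.2,-.5]; print('  box',b,'clamp xy',rel@[.9988,-.0488],rel@[.0488,.9988])
        except Exception as ex: print(ex)
E
python3 look.py 9; python3 jaw.py top0 top7 top8 top9
```

```text
10.8167 [489.5  20.3  29.2] [-4.98 10.08  3.98] 0.23839305442394376
top0 face y (np.float64(136.28710091415348), np.float64(0.20973960527336993), 16)
  box ((589.45654296875, 24.89189338684082), (8.352476119995117, 2.642146110534668), 0.012089528143405914) clamp xy 34.97391071990962 27.13074241165161
top7 face y (np.float64(136.31180906690707), np.float64(0.24220270929581253), 16)
  box ((623.5219116210938, 66.62806701660156), (81.22247314453125, 54.149253845214844), 87.7291030883789) clamp xy 66.96167565673824 70.47922262329101
top8 face y (np.float64(131.6034072232825), np.float64(0.269082031524648), 16)
  box ((623.6480712890625, 66.68730926513672), (81.3488998413086, 55.216068267822266), 87.67976379394531) clamp xy 67.08479291137691 70.5445503729248
top9 face y (np.float64(127.79429967135991), np.float64(0.20780109636910826), 16)
  box ((623.5827026367188, 66.51577758789062), (81.27883911132812, 55.65158462524414), 89.80043029785156) clamp xy 67.02787344726558 70.37003454345702
```

Request:
{"fn": "apply_moves", "kwargs": {"plan": [1,0,0.006,0,0,1,0,0.012,0,0,1,0,0.018,0,0,1,0,0.023,0,0,1,0,0.026,0,0,1,0,0.026,0,0,1,0,0.026,0,0]}}

```text
clock: 11.4
position: [490.4, 44.8, 29.0]
ee_rot: [0.778, -0.629, -0.0, 0.0]
contact_force: [0.2, -1.0, 0.3]
gripper_width: -0.2
```

Request:
{"fn": "apply_moves", "kwargs": {"plan": [1,0,-0.004,0,0,1,0,-0.008,0,0,1,0,-0.012,0,0,1,0,-0.016,0,0,1,0,-0.02,0,0,1,0,-0.024,0,0,1,0,-0.0245,0,0,1,0,-0.0245,0,0]}}

```text
clock: 12.07
position: [488.8, 20.4, 29.0]
ee_rot: [0.777, -0.63, -0.001, 0.001]
contact_force: [-5.7, 7.0, 3.3]
gripper_width: -0.1
```

```bash
python3 look.py 10; python3 jaw.py top10
```

```text
12.1667 [488.8  20.4  29. ] [-4.76  7.09  3.29] 0.13265635717747426
top10 face y (np.float64(119.77816010261171), np.float64(0.20864368523676882), 16)
  box ((622.99267578125, 67.18424987792969), (81.528076171875, 55.19957733154297), 86.00423431396484) clamp xy 66.4059331762695 71.00891135620117
```

Request:
{"fn": "apply_moves", "kwargs": {"plan": [1,0,0.006,0,0,1,0,0.012,0,0,1,0,0.018,0,0,1,0,0.023,0,0,1,0,0.026,0,0,1,0,0.026,0,0,1,0,0.026,0,0]}}

```text
clock: 12.75
position: [490.7, 46.5, 29.2]
ee_rot: [0.778, -0.629, 0.0, 0.0]
contact_force: [-0.2, -0.0, -0.4]
gripper_width: -0.2
```

```bash
python3 look.py 11; python3 jaw.py top11
```

```text
12.85 [490.6  46.3  29.2] [-0.22  0.75 -0.26] -0.4712547714623724
top11 face y (np.float64(123.67244908202179), np.float64(1.409691574195035), 16)
  box ((622.768798828125, 67.08535766601562), (81.26526641845703, 55.097415924072266), 85.93743896484375) clamp xy 66.18715081542965 70.89921261962891
```

View pics/v11.png

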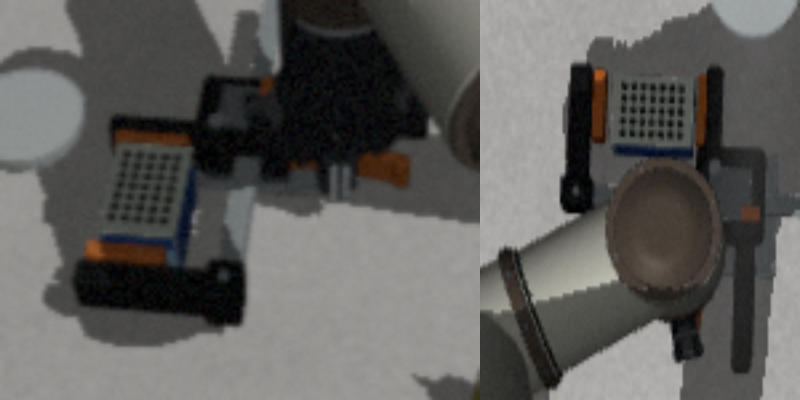

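Run:
```python
from h import *
for k in (7,8,9,10,11):
    d=load(f'top{k}');g=cv2.cvtColor(d['color'],cv2.COLOR_RGB2GRAY)
    hsv=cv2.cvtColor(d['color'],cv2.COLOR_RGB2HSV)
    m=(hsv[...,0]>4)&(hsv[...,0]<16)&(hsv[...,1]>150)&(hsv[...,2]>60); m[:172]=0;m[193:]=0;m[:,:205]=0;m[:,250:]=0
    v,u=np.where(m); print(k,g[182,200:222].tolist(),u.mean(),u.min(),u.max(),len(u))
```

```text
7 [167, 163, 165, 164, 166, 169, 135, 15, 8, 3, 10, 12, 17, 9, 1, 16, 54, 52, 53, 53, 20, 68] 217.4375 215 220 80
8 [168, 165, 163, 164, 168, 166, 164, 167, 125, 13, 6, 15, 16, 7, 0, 2, 3, 36, 55, 53, 53, 50] 219.26582278481013 217 222 79
9 [170, 167, 165, 163, 169, 169, 165, 169, 169, 171, 52, 14, 20, 10, 9, 4, 6, 7, 1, 53, 53, 57] 220.710843373494 219 223 83
10 [168, 165, 165, 166, 167, 170, 167, 165, 171, 168, 168, 170, 165, 56, 2, 0, 11, 5, 13, 8, 9, 0] 223.97435897435898 222 226 78
11 [168, 165, 166, 164, 167, 170, 162, 165, 171, 168, 168, 82, 82, 25, 11, 6, 17, 8, 9, 5, 10, 8] 223.97435897435898 222 226 78
```

Request:
{"fn": "apply_moves", "kwargs": {"plan": [1,0,-0.004,0,0,1,0,-0.008,0,0,1,0,-0.012,0,0,1,0,-0.016,0,0,1,0,-0.02,0,0,1,0,-0.024,0,0,1,0,-0.0265,0,0,1,0,-0.0265,0,0]}}

```text
clock: 13.52
position: [489.0, 20.4, 29.1]
ee_rot: [0.777, -0.63, -0.001, 0.0]
contact_force: [-5.4, 8.6, 3.6]
gripper_width: 0.0
```

```bash
python3 look.py 12
cat > om.py <<'E'
from h import *
import sys
for k in sys.argv[1:]:
    d=load(f'top{k}')
    hsv=cv2.cvtColor(d['color'],cv2.COLOR_RGB2HSV)
    m=(hsv[...,0]>4)&(hsv[...,0]<16)&(hsv[...,1]>150)&(hsv[...,2]>60); m[:172]=0;m[193:]=0;m[:,:205]=0;m[:,250:]=0
    v,u=np.where(m); w=ray(d,u.mean(),182,53); w0=ray(d,217.4375,182,53)
    print(k,u.mean(),'travel',w0[1]-w[1],'w',[ (v==r).sum() for r in (175,182,189)])
E
python3 om.py 9 10 12
```

```text
13.6167 [489.   20.4  29.1] [-5.15  8.44  3.45] -0.17590156386160646
9 220.710843373494 travel 8.27036135527564 w [np.int64(5), np.int64(4), np.int64(4)]
10 223.97435897435898 travel 16.51658063677428 w [np.int64(4), np.int64(5), np.int64(4)]
12 227.07692307692307 travel 24.356746836931933 w [np.int64(4), np.int64(5), np.int64(4)]
```

View pics/v12.png

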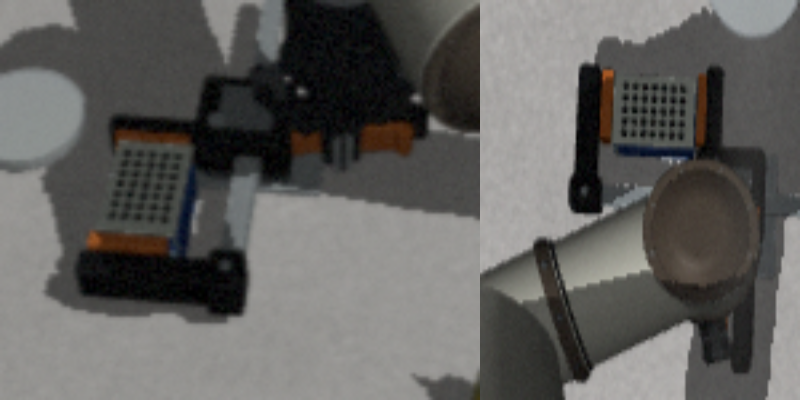

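Request:
{"fn": "apply_moves", "kwargs": {"plan": [1,0,0.006,0,0,1,0,0.012,0,0,1,0,0.018,0,0,1,0,0.023,0,0,1,0,0.026,0,0,1,0,0.026,0,0,1,0,0.026,0,0]}}

```text
clock: 14.2
position: [490.6, 45.9, 29.2]
ee_rot: [0.778, -0.629, 0.0, 0.0]
contact_force: [-0.8, -0.1, -0.3]
gripper_width: -0.1
```

Request:
{"fn": "apply_moves", "kwargs": {"plan": [1,0,-0.003,0,0,1,0,-0.006,0,0,1,0,-0.009,0,0,1,0,-0.01,0,0,1,0,-0.01,0,0]}}

```text
clock: 14.62
position: [489.9, 36.3, 29.1]
ee_rot: [0.777, -0.629, -0.001, -0.0]
contact_force: [-3.0, 7.3, 1.3]
gripper_width: -0.4
```

```bash
python3 look.py 13; python3 om.py 13
```

```text
14.7167 [489.9  36.4  29.1] [-3.4   7.07  1.71] 0.048181315615154714
13 227.51898734177215 travel 25.473891928398444 w [np.int64(4), np.int64(4), np.int64(3)]
```

Request:
{"fn": "apply_moves", "kwargs": {"plan": [1,0,-0.002,0,0,1,0,-0.004,0,0,1,0,-0.004,0,0,1,0,-0.004,0,0]}}

```text
clock: 15.05
position: [489.5, 32.7, 29.1]
ee_rot: [0.777, -0.629, -0.001, 0.0]
contact_force: [-5.0, 9.2, 2.0]
gripper_width: 0.1
```

Request:
{"fn": "apply_moves", "kwargs": {"plan": [1,0,-0.002,0,0,1,0,-0.002,0,0,1,0,-0.002,0,0]}}

```text
clock: 15.3
position: [489.3, 31.0, 29.1]
ee_rot: [0.777, -0.629, -0.001, -0.0]
contact_force: [-5.9, 12.0, 2.7]
gripper_width: 0.1
```

```bash
python3 look.py 14; python3 om.py 14
```

```text
15.4 [489.3  31.   29.1] [-5.9  11.15  3.58] 0.2939250073238443
14 227.8641975308642 travel 26.346284876170955 w [np.int64(4), np.int64(4), np.int64(4)]
```

View pics/v14.png

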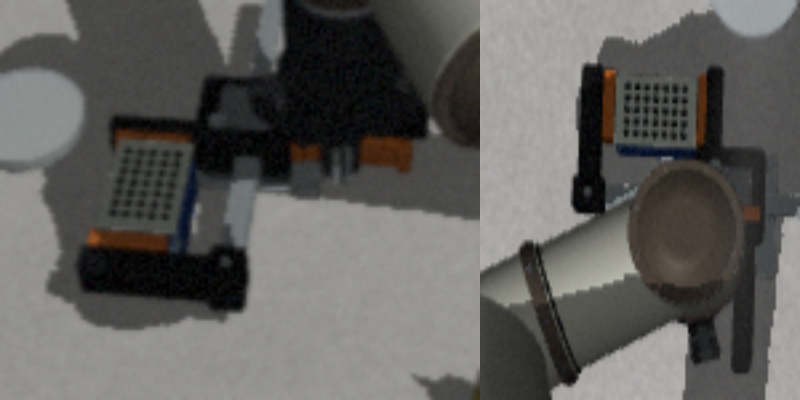

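```bash
cat > blk.py <<'E'
from h import *
import sys
for k in sys.argv[1:]:
    d=load(f'top{k}'); im=d['color'].astype(float); g=im.mean(2)
    L=[];O=[];B=[]
    for r in range(176,191):
        row=g[r]
        j=205
        while not(row[j]<45 and row[j+1]<45): j+=1
        L.append(j-1+(row[j-1]-45)/(row[j-1]-row[j]))
        red=im[r,:,0]-im[r,:,2]; i=j+2
        while red[i]<40: i+=1
        O.append(i-1+(40-red[i-1])/(red[i]-red[i-1]))
        i+=2
        while red[i]>40: i+=1
        B.append(i-1+(red[i-1]-40)/(red[i-1]-red[i]))
    w=[ray(d,np.median(x),183,53)[1] for x in (L,O,B)]
    print(k,'arm outer %.2f arm/pad %.2f pad/box %.2f'%tuple(w))
E
python3 blk.py 7 8 9 10 11 12 13 14
```

```text
7 arm outer 163.10 arm/pad 141.66 pad/box 130.35
8 arm outer 158.08 arm/pad 137.27 pad/box 125.40
9 arm outer 155.15 arm/pad 133.36 pad/box 122.25
10 arm outer 146.90 arm/pad 125.60 pad/box 113.78
11 arm outer 148.00 arm/pad 125.57 pad/box 114.04
12 arm outer 138.40 arm/pad 117.91 pad/box 106.54
13 arm outer 138.58 arm/pad 115.79 pad/box 105.71
14 arm outer 136.49 arm/pad 115.52 pad/box 105.24
```

Request:
{"fn": "apply_moves", "kwargs": {"plan": [1,0,-0.001,0,0,1,0,-0.0015,0,0,1,0,-0.0015,0,0,1,0,-0.0015,0,0]}}

```text
clock: 15.73
position: [489.2, 29.9, 29.1]
ee_rot: [0.777, -0.629, -0.001, -0.0]
contact_force: [-6.5, 13.7, 3.5]
gripper_width: 0.1
```

```bash
python3 look.py 15; python3 om.py 15;python3 blk.py 15; python3 -c "
from h import *
s=arm.read_state();print(s['contact_force'],s['wrist_torque'])"
```

```text
15.8333 [489.2  29.9  29.1] [-7.5  13.12  3.17] 0.19362637511325465
15 227.80769230769232 travel 26.203487990147295 w [np.int64(4), np.int64(4), np.int64(4)]
15 arm outer 136.28 arm/pad 115.55 pad/box 105.32
[-7.50376925 13.11700114  3.17332197] [ 3.74490365  1.94779422 -0.09597049]
```

Request:
{"fn": "apply_moves", "kwargs": {"plan": [1,0,0,0,0,1,0,0,0,0,1,0,0,0,0,1,0,0,0,0,1,0,0,0,0,1,0,0,0,0,1,0,0,0,0,1,0,0,0,0]}}

```text
clock: 16.5
position: [489.2, 29.9, 29.1]
ee_rot: [0.777, -0.629, -0.001, -0.0]
contact_force: [-7.4, 13.0, 2.2]
gripper_width: -0.0
```

```bash
python3 look.py 16; python3 blk.py 16
python3 - <<'E'
from h import *
t=cv2.imread('pics/top16.png'); s=cv2.imread('pics/side16.png')
cv2.imwrite('pics/w16.png',np.hstack([cv2.resize(t[165:220,205:275],(400,314),interpolation=cv2.INTER_CUBIC),cv2.resize(s[195:270,205:260],(230,314),interpolation=cv2.INTER_CUBIC)]))
d=load('top16');P=pts(d);g=d['color'].astype(int)
m=(g.max(2)-g.min(2)<45)&(abs(P[...,2]-54)<6)&(P[...,0]>585)&(P[...,0]<665)&(P[...,1]>27)&(P[...,1]<107)
q=P[m]
E=[]
for y in range(35,100,5):
    r=q[abs(q[:,1]-y)<2.5]; E.append([y,r[:,0].min(),r[:,0].max()])
E=np.array(E);a=np.polyfit(E[:,0],E[:,1],1);b=np.polyfit(E[:,0],E[:,2],1);print(a,b,'centre x at y66',(np.polyval(a,66)+np.polyval(b,66))/2,'expect',553.2+65.9+.0488*69)
E
```

```text
16.6 [489.2  29.9  29.1] [-6.6  12.47  3.8 ] -0.01977462998613125
16 arm outer 136.27 arm/pad 115.56 pad/box 105.31
[4.15578427e-02 5.93936014e+02] [4.31861684e-02 6.46185388e+02] centre x at y66 622.8572534680766 expect 622.4672
```

View pics/w16.png

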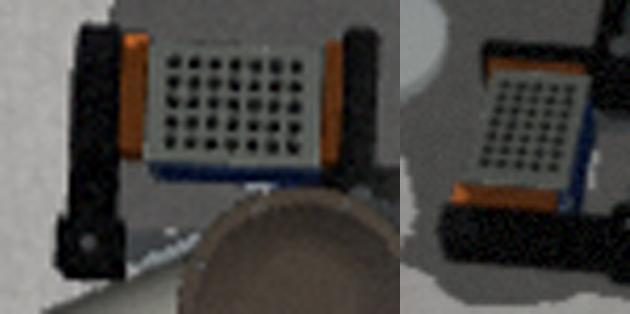

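View pics/side16.png

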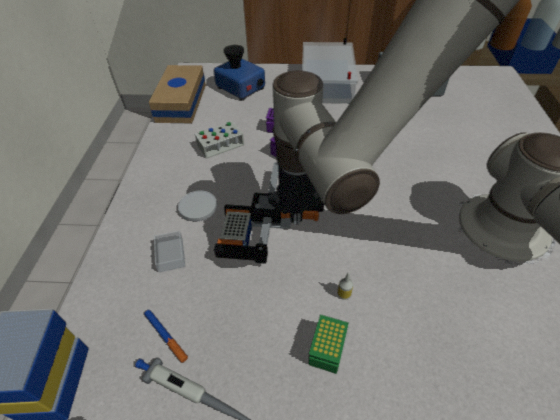

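```bash
python3 -c "
from bench import arm
print(arm.job_done()); print(arm.read_state()['contact_force'])"
```

```text
the job is handed in; nothing more can be done
None
the job is handed in; nothing more can be done
```

I stood the blue box lengthwise between the jaws, let go of it, and closed the clamp by its trigger only. It took three full squeezes plus a fourth partial one, which the arm is still holding; I handed the job in at about 16.6 s.

**Last checks:**
- **Push:** the push on the trigger stayed steady at about 12.5–13 N over the last 0.75 s. By your figures that presses the box with about 20–22 N, well inside the 10–34 N the joint wants.
- **Fit:** both pads touch the box in the images. It sits within about 0.5 mm of the pads' centre line and about 0.4° from square.
- **Rest of the bench:** nothing else moved in the parts I could see. In the last side view the arm hides the purple boxes and the red-capped marker.

**What disagreed:**
- **Pad compression:** the images show only about 1.1 mm, roughly 9 N if taken at face value and just under the range. The force reading implies about 2.5 mm. The images resolve only about 0.5 mm, so I relied on the force.
- **Contact point:** the wrist torque suggests the finger bears on the trigger up to 10 mm closer to its pivot than planned. That would put the pressing force near 20 N, still in range.
- **Jaw edge:** one image reading after the second squeeze was thrown off by a shadow. A check on the orange pad showed the jaw had not slipped back.

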